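Clamp the cement canister shut

TASK

The cement in the wide, low canister must not dry out: swing its thrown-back wire bail up over the lid and past the top until it snaps down to its stop on the other side, clamping the lid, and let go. Leave the bail of the tall, narrow canister thrown back as it is.

Things in the scene. Friction and masses are not known exactly. Their poses are not given: they have to be found in the camera images.
- wide: Wide, low aluminium canister, 110 mm in diameter, lid top 107 mm above the bench, with a steel hump on the lid up to 125 mm; fixed on a dark 150 mm square wooden block, cannot move. Origin: centre of the block's underside, on the bench. z up, y along the bail's hinge; the bail starts thrown back to +x and must end leaning to -x. About 25 mm of clear space all round the thrown-back grip.
- wide_grip (a point): Centre of the wooden grip of the wide canister's bail: a round bar, 14 mm thick, 62 mm long, along the canister's y axis, held by two 6 mm wires 72 mm apart. It swings at 105 mm radius about the hinge, which lies 60 mm above the canister's origin, along its y axis. Another 6 mm wire crosses the bail 37 mm nearer to the hinge. Axes turn with the bail: z from hinge to grip, y along the bar.
- wide_bail (a joint): Angle of the wide canister's bail, rad: 0 upright, negative thrown back to the canister's +x (starts near -1.05), positive leaning to -x. Grip at x = -105 sin(angle), z = 60 + 105 cos(angle) mm in the canister's frame. A toggle spring holds it back, about 3 N along the grip's arc; 0.1 rad past upright it snaps by itself to its stop at +0.5 and stays. Push it from behind or lead it by the grip.
- tall_bail (a joint): Angle of the bail of the other canister (tall and narrow: 72 mm in diameter, 179 mm to the lid's top, 234 mm with its bail upright, fixed on a 100 mm square block), counted alike; starts near -1.05 and is to stay thrown back. The canisters stand side by side, at least 240 mm between centres; either may be the left one.
Mind the look-alikes: they are no part of the job. What is shaped like the wide but green or turquoise is not meant.

How it is judged:
By the outcome, as a careful person would: the job done as asked, in the order asked, and still so for the second after the job is handed in, with the robot touching nothing.
It also fails if it takes over 38 s, if anything falls off the work surface, if the arm or the gripper's body presses on something with over 40 N, if the wrist force passes 120 N, or if a joint passes its speed limit or range.

ROBOT

A 7-joint arm with a two-finger parallel gripper is mounted at the origin on the work surface. World frame = base frame: x ahead of the robot, y to its left, z up, the work surface at z = 0. Lengths are in m, angles in rad, forces in N, time in s.
With the tool pointing down it reaches from about 0.4 to 0.85 m from the base axis. Payload 6.9 kg.
Tool frame: the origin (TCP) lies midway between the tips of the shut fingers; the grasp point (between the pads) lies behind it (ctrl.pinch_z is the z of the grasp point in the tool frame, in m); z points along the fingers, y is the direction in which the jaws open and shut (so a half turn about z gives the same grasp; the last joint's range is limited). The gripper opens to 85 mm and grips with 20 to 120 N. Pads are 22 mm wide; open, the fingers measure 114 mm over their backs; the gripper's body (76 mm by 85 mm) begins 54 mm behind the grasp point. The pads swing forward as they close: fully open they stand 13 mm farther back than shut.
Start: joints at [1.351, 0.507, -0.238, 1.5, 0.126, 1.149, -0.155], TCP at [0.199, -0.592, 0.231] pointing down, gripper open.
Joint ranges: [-3.08, 3.08], [-0.24, 2.05], [-1.43, 1.35], [0, 2.5], [-1.52, 4.66], [0.17, 1.96], [-2.89, 2.89]. Speed limits (rad/s): [2.39, 2.39, 3.14, 3.14, 3.14, 3.14, 3.14].

INTERFACE

Orientations are given as a unit quaternion [w, x, y, z].
In Python, from station import ctrl, get_state, vision, ticket, models gives the robot as it stands. Calls block until the motion is done:
- ctrl.movep(position, orientation): joint-space move of the TCP to a pose.
- ctrl.movel(position, frame=None, max_speed=0.15): straight line of the TCP; frame=None keeps the orientation; max_speed is the mean speed in m/s.
- ctrl.set_joints(angles): joint-space move.
- ctrl.ungrasp() and ctrl.close_gripper(force=None): open the fingers fully, or close them until they stop; force is the grip in N (None keeps the last).
- ctrl.pause(seconds).
- ctrl.ik(position, orientation): joint angles nearest the present ones, or None.
- get_state(): the state.
- vision.grab_frame(name): name is "scene" or "top" or "wrist"; returns (picture, depth): 420x560x3 uint8, blue, green, red; 420x560 float32, m along the optical axis (not along the pixel's ray), 0 where there is no reading.
- vision.camera_info(name): a dict with "mtx" (3x3 intrinsics, pixels), "R" (3x3) and "t" (3): a world point X has camera coordinates R X + t; the wrist camera has in their place "hand_eye" (4x4, takes a point from camera to tool coordinates, whose origin is the TCP and whose axes are the flange's). Camera axes: x right, y down, z forward; pixel columns grow to the right and rows downward; lengths in m; the calibration is good to about 2 mm. A picture is of the moment at which its call begins: read the wrist's pose just before it. camera_info takes no time and is no camera call.
A pose or a line that the arm cannot do raises ctrl.Unreachable and nothing moves.
- ticket.close_job(): hands the job in, once; it reports no verdict.
Trained networks look in the newest picture that a camera, given by its name, has taken for a name from the list of things; names that differ only in an ending like _2 or _b are one class to them, and where a whole thing is asked for, a point or a joint stands for the part that bears it (a point fixed in the world has none). Each returns a list of dicts, best first, with "p" (0 to 1); they miss things now and then, are a little off and sometimes report something else, mostly with a low value. They report only what shows in the picture. A call takes as long as a camera call. They do not tell look-alikes from the thing itself.
- models.recognise(camera, target): "point" ([column, row] in pixels, amid what is visible of it).
- models.masks_of(camera, target): "mask" (420x560 bool, what is visible of it) and "point" ([column, row] in pixels, amid what is visible of it).
The state is a dict: "time": time; "qpos": joint angles; "qd": joint speeds; "tau": joint torques, N m; "tcp_pos": TCP position; "eef_rot": TCP orientation; "contact_force": force on the tool from outside, world axes, zero at the start; "wrist_torque": the same for the moment, N m; "width": finger opening in m.
Only numpy, scipy, OpenCV 4.12 (cv2) and the standard library are available. Lean on these libraries where they do the work, as an engineer would, in place of code of your own. Each camera call takes 0.05 s, during which the arm holds its last target. There are 200 camera calls.

## Working session

There is one attempt and no reset: what is moved stays moved. The work goes in short steps, each a Python script; the robot and the scene stay as the last script left them, time stands still between calls to the robot, and variables do not carry over. Pictures are saved under pics/ and viewed, about 8 in all and at most 12, crops included, and the job is handed in when it is done.

```bash
mkdir -p pics
cat > h.py <<'E'
import numpy as np, cv2
from station import ctrl, get_state, vision, ticket, models
def cloud(name):
    im,d=vision.grab_frame(name); c=vision.camera_info(name)
    v,u=np.mgrid[:420,:560]; K=np.array(c["mtx"])
    P=np.stack([(u-K[0,2])/K[0,0]*d,(v-K[1,2])/K[1,1]*d,d],-1)
    W=(P-np.array(c["t"]))@np.array(c["R"])
    W[d==0]=np.nan
    return im,d,W
E
python3 - <<'E'
from h import *
ims=[]
for n in("scene","top"):
    im,d,W=cloud(n); np.savez(f"pics/{n}.npz",im=im,W=W); cv2.imwrite(f"pics/{n}0.png",im)
    for t in("wide","wide_grip","tall_bail"):
        for r in models.masks_of(n,t):
            m=r["mask"]; print(n,t,round(r["p"],2),np.round(r["point"]),m.sum(),np.round(np.nanmedian(W[m],0),3),np.round(np.nanmin(W[m],0),3),np.round(np.nanmax(W[m],0),3))
print(get_state()["time"],get_state()["eef_rot"],ctrl.pinch_z)
E
```

```text
scene wide 0.81 [311. 238.] 4141 [0.582 0.127 0.07 ] [ 0.396  0.051 -0.001] [0.652 0.29  0.127]
scene wide 0.66 [439. 260.] 5673 [0.789 0.306 0.068] [ 0.636  0.228 -0.002] [0.875 0.559 0.175]
scene wide 0.62 [276. 172.] 3173 [0.333 0.203 0.063] [ 0.026  0.126 -0.003] [0.512 0.43  0.174]
scene wide_grip 0.91 [274. 136.] 259 [0.306 0.219 0.162] [ 0.06   0.17  -0.002] [0.332 0.42  0.174]
scene wide_grip 0.58 [449. 221.] 596 [0.771 0.333 0.142] [ 0.644  0.283 -0.002] [0.82  0.545 0.175]
scene tall_bail 0.79 [167. 245.] 536 [ 0.536 -0.167  0.168] [ 0.312 -0.233 -0.001] [ 0.563 -0.085  0.187]
top wide 0.93 [249. 205.] 3520 [0.544 0.147 0.1  ] [ 0.452  0.056 -0.004] [0.688 0.251 0.129]
top wide 0.9 [224. 305.] 3517 [0.309 0.212 0.101] [ 0.213  0.129 -0.003] [0.399 0.317 0.174]
top wide 0.87 [183. 129.] 3181 [0.751 0.324 0.083] [ 0.669  0.231 -0.005] [0.883 0.44  0.176]
top wide_grip 0.98 [265. 171.] 268 [0.628 0.108 0.111] [ 0.58   0.077 -0.005] [0.688 0.171 0.12 ]
top wide_grip 0.76 [216. 304.] 307 [0.306 0.22  0.168] [0.279 0.16  0.061] [0.335 0.284 0.174]
top wide_grip 0.5 [173. 108.] 200 [0.766 0.33  0.169] [0.734 0.298 0.093] [0.818 0.381 0.176]
top tall_bail 0.92 [378. 200.] 371 [ 0.535 -0.158  0.168] [ 0.46  -0.236 -0.004] [ 0.594 -0.127  0.189]
0.4 [-1.19880506e-04  9.86846244e-01  1.61661611e-01 -1.79388848e-05] -0.0187
```

View pics/scene0.png

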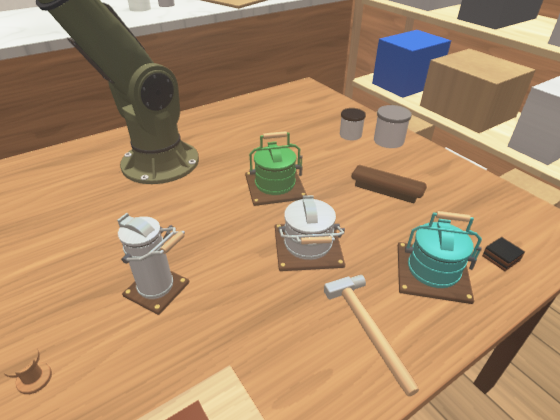

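View pics/top0.png

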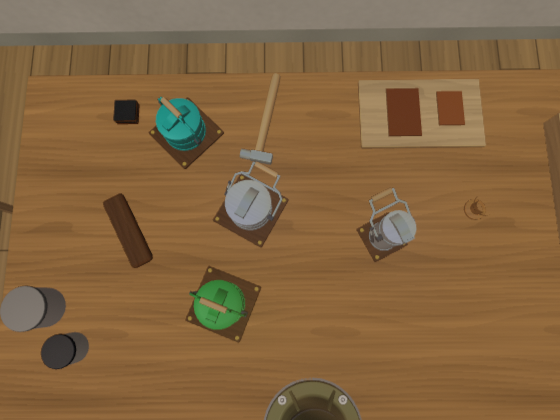

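The three wide-shaped candidates in the top picture are:
- **Green:** (224,305), bail upright.
- **Turquoise:** (183,129), bail upright.
- **Bare aluminium:** (249,205), or (311,238) in the scene view. Its bail is thrown back with the grip at (265,171).

The aluminium one fits the description. Next I'll measure it precisely and confirm it in a crop.

Run:
```python
from h import *
from scipy.spatial.transform import Rotation as R
z=np.load("pics/top.npz"); W,im=z["W"],z["im"]
cv2.imwrite("pics/crop.png",cv2.resize(im[140:260,190:310],None,fx=4,fy=4,interpolation=cv2.INTER_CUBIC))
m=(np.hypot(W[...,0]-.54,W[...,1]-.147)<.13)
# block top
hsv=cv2.cvtColor(im,cv2.COLOR_BGR2HSV)
b=m&(W[...,2]>.008)&(W[...,2]<.04)
print("block z",np.nanmedian(W[b][:,2]),b.sum(), "rect(cm)",cv2.minAreaRect((W[b][:,:2]*100).astype(np.float32)))
l=m&(W[...,2]>.1)&(W[...,2]<.111)&(np.hypot(W[...,0]-.54,W[...,1]-.147)<.065)
print("lid",l.sum(),cv2.minEnclosingCircle((W[l][:,:2]*100).astype(np.float32)))
g=[W]
r=models.masks_of("top","wide_grip")[0]["mask"]
z2=np.load("pics/scene.npz")
q=W[r&(W[...,2]>.1)]
print("grip top",len(q),q.mean(0),q.max(0)); c,_,V=np.linalg.svd(q-q.mean(0)); print(V[0], np.ptp((q-q.mean(0))@V[0]))
# grip from the scene camera: wood-coloured points near there
S,si=z2["W"],cv2.cvtColor(z2["im"],cv2.COLOR_BGR2HSV)
q=(np.linalg.norm(S-[.628,.108,.112],axis=-1)<.045)&(S[...,2]>.095)&(si[...,1]>90)
q=S[q]; print("scene grip",len(q),q.mean(0),q.max(0)); c,_,V=np.linalg.svd(q-q.mean(0)); print(V[0])
```

```text
block z 0.0119707740296905 1194 rect(cm) ((55.116180419921875, 15.505803108215332), (15.005542755126953, 14.90006160736084), 60.386756896972656)
lid 1206 ((55.09004592895508, 15.41624927520752), 5.666402339935303)
grip top 174 [0.62953986 0.11016093 0.11316631] [0.6516523  0.16114855 0.11997801]
[-0.50648211 -0.86224922 -0.00146692] 0.08154277086589434
scene grip 109 [0.63455998 0.10278436 0.11280931] [0.65067376 0.12831427 0.11879483]
[0.50286165 0.86434619 0.00598604]
```

View pics/crop.png

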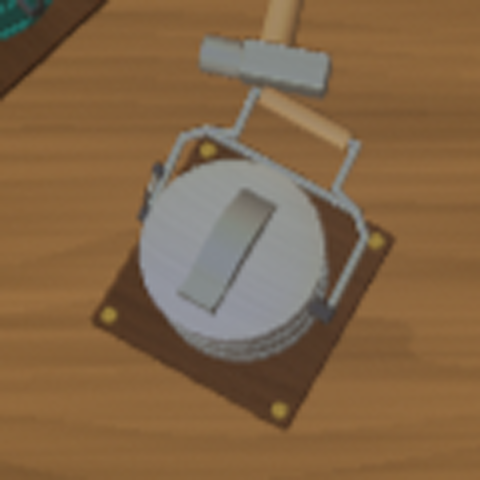

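The crop confirms the target: bare aluminium on a dark block, wooden grip thrown back to the upper right. Centre is (0.551, 0.155) and yaw about -30°. The predicted grip position, (0.630, 0.109, 0.112), matches the measured one within 2 mm. Plan: close the fingers, place them tilted behind the grip, and push along the arc.

```bash
cat >> h.py <<'E'
from scipy.spatial.transform import Rotation as Rot
C=np.array([.5508,.1546,0]); Z=Rot.from_euler("z",-30,degrees=True)
def pose(th,phi,off,over=.014,s=1):
    g=np.array([-.105*np.sin(th),0,.06+.105*np.cos(th)])
    zt=np.array([-np.sin(phi),0,-np.cos(phi)]); n=np.array([np.cos(phi),0,-np.sin(phi)])
    y=np.array([0,s,0.]); M=Z.as_matrix()@np.stack([np.cross(y,zt),y,zt],1)
    q=Rot.from_matrix(M).as_quat()
    return C+Z.apply(g+over*zt+off*n), q[[3,0,1,2]]
E
python3 - <<'E'
from h import *
for s in(1,-1):
  for phi in(60,50,40,30,20,10,0):
    o=[]
    for th in(-1.05,-.6,-.2,.15):
        j=ctrl.ik(*pose(th,np.radians(phi),.026 if th<-1 else .018,s=s)); o.append(None if j is None else np.round(j,2).tolist())
    print(s,phi,o)
E
```

```text
1 60 [None, [0.29, 1.27, -0.93, 0.88, 0.07, 1.96, 0.58], [0.33, 1.23, -0.99, 1.03, 0.07, 1.86, 0.52], [0.35, 1.2, -1.01, 1.16, 0.05, 1.77, 0.5]]
1 50 [[0.29, 1.27, -0.96, 0.85, 0.24, 1.89, 0.62], [0.32, 1.2, -0.99, 0.99, 0.19, 1.83, 0.55], [0.34, 1.15, -1.01, 1.12, 0.16, 1.75, 0.51], [0.36, 1.11, -1.02, 1.24, 0.14, 1.66, 0.48]]
1 40 [[0.32, 1.19, -0.98, 1.0, 0.33, 1.73, 0.59], [0.34, 1.11, -1.02, 1.11, 0.29, 1.69, 0.52], [0.36, 1.06, -1.04, 1.22, 0.26, 1.63, 0.48], [0.36, 1.03, -1.04, 1.33, 0.23, 1.55, 0.45]]
1 30 [[0.34, 1.1, -1.01, 1.14, 0.44, 1.58, 0.53], [0.36, 1.04, -1.06, 1.23, 0.4, 1.56, 0.46], [0.37, 0.98, -1.07, 1.33, 0.37, 1.51, 0.42], [0.37, 0.94, -1.06, 1.43, 0.33, 1.43, 0.39]]
1 20 [[0.35, 1.01, -1.0, 1.28, 0.52, 1.43, 0.46], [0.36, 0.94, -1.04, 1.36, 0.48, 1.42, 0.41], [0.36, 0.88, -1.04, 1.44, 0.43, 1.37, 0.37], [0.35, 0.84, -1.03, 1.53, 0.4, 1.3, 0.35]]
1 10 [[0.34, 0.92, -0.97, 1.43, 0.6, 1.27, 0.38], [0.34, 0.84, -0.99, 1.49, 0.56, 1.27, 0.34], [0.33, 0.78, -1.0, 1.56, 0.51, 1.23, 0.3], [0.32, 0.74, -1.0, 1.64, 0.49, 1.18, 0.26]]
1 0 [[0.3, 0.82, -0.92, 1.56, 0.71, 
[... 743 characters left out ...]
 0.86, -0.29, 1.24, -0.11, 1.48, -2.23], [0.07, 0.8, -0.33, 1.34, -0.11, 1.43, -2.28], [0.07, 0.76, -0.38, 1.43, -0.11, 1.37, -2.31]]
-1 20 [[0.05, 0.85, -0.27, 1.29, -0.02, 1.3, -2.25], [0.06, 0.77, -0.33, 1.37, -0.0, 1.3, -2.31], [0.07, 0.71, -0.39, 1.45, 0.01, 1.27, -2.37], [0.06, 0.68, -0.43, 1.54, 0.01, 1.21, -2.41]]
-1 10 [[0.03, 0.76, -0.29, 1.43, 0.1, 1.11, -2.34], [0.04, 0.69, -0.36, 1.49, 0.11, 1.12, -2.41], [0.04, 0.63, -0.41, 1.57, 0.12, 1.11, -2.47], [0.04, 0.6, -0.46, 1.64, 0.13, 1.06, -2.53]]
-1 0 [[-0.03, 0.68, -0.26, 1.57, 0.2, 0.92, -2.46], [-0.02, 0.61, -0.35, 1.62, 0.24, 0.95, -2.54], [0.0, 0.56, -0.43, 1.68, 0.28, 0.96, -2.63], [0.0, 0.53, -0.49, 1.75, 0.3, 0.93, -2.71]]
```

Run:
```python
from h import *
ctrl.close_gripper(20)
p=np.array(get_state()["tcp_pos"]); ctrl.movel(p+[0,0,.15],max_speed=.25)
phi=np.radians(35)
p1,q=pose(-1.05,phi,.027,over=-.14); p2,_=pose(-1.05,phi,.027)
print(p1,p2,get_state()["time"])
ctrl.movep(p1,q)
s=get_state(); print(s["time"],s["tcp_pos"],s["eef_rot"],q,s["contact_force"],s["width"])
im,_=vision.grab_frame("scene"); cv2.imwrite("pics/pre.png",im)
ctrl.movel(p2,max_speed=.1)
s=get_state(); print(s["time"],s["tcp_pos"],s["contact_force"],s["width"])
im2,_=vision.grab_frame("scene"); cv2.imwrite("pics/in.png",np.hstack([im[80:340,150:420],im2[80:340,150:420]]))
```

```text
[0.71837353 0.05785138 0.21143968] [0.64187684 0.10201676 0.08529027] 1.9667Traceback (most recent call last):
  File "<stdin>", line 7, in <module>
station.Unreachable: the arm cannot take that pose within its joint ranges
```

Run:
```python
from h import *
for s in(1,-1):
  for phi in(20,25,30,35):
    print(s,phi,[(o,ctrl.ik(*pose(-1.05,np.radians(phi),.027,over=o,s=s)) is not None) for o in(-.14,-.12,-.1,-.08,-.06,.014)])
```

```text
1 20 [(-0.14, True), (-0.12, True), (-0.1, True), (-0.08, True), (-0.06, True), (0.014, True)]
1 25 [(-0.14, True), (-0.12, True), (-0.1, True), (-0.08, True), (-0.06, True), (0.014, True)]
1 30 [(-0.14, True), (-0.12, True), (-0.1, True), (-0.08, True), (-0.06, True), (0.014, True)]
1 35 [(-0.14, False), (-0.12, False), (-0.1, True), (-0.08, True), (-0.06, True), (0.014, True)]
-1 20 [(-0.14, True), (-0.12, True), (-0.1, True), (-0.08, True), (-0.06, True), (0.014, True)]
-1 25 [(-0.14, True), (-0.12, True), (-0.1, True), (-0.08, True), (-0.06, True), (0.014, True)]
-1 30 [(-0.14, True), (-0.12, True), (-0.1, True), (-0.08, True), (-0.06, True), (0.014, True)]
-1 35 [(-0.14, False), (-0.12, False), (-0.1, True), (-0.08, True), (-0.06, True), (0.014, True)]
```

Use 30° with a lift of 0.12.

Run:
```python
from h import *
phi=np.radians(30)
p1,q=pose(-1.05,phi,.027,over=-.12); p2,_=pose(-1.05,phi,.027)
ctrl.movep(p1,q)
s=get_state(); print(s["time"],s["tcp_pos"]-p1,s["eef_rot"],q,s["contact_force"],s["width"])
im,_=vision.grab_frame("scene")
ctrl.movel(p2,max_speed=.1)
s=get_state(); print(s["time"],s["tcp_pos"]-p2,s["contact_force"],s["qpos"])
im2,_=vision.grab_frame("scene"); cv2.imwrite("pics/in.png",np.hstack([im[80:340,150:420],im2[80:340,150:420]]))
```

```text
4.95 [ 0.00026454 -0.00122943  0.00040414] [-0.2495198   0.25099114  0.93286953  0.06706539] [-0.25       0.25       0.9330127  0.0669873] [-0.74982115  0.91870349 -0.0019646 ] 0.00010224042954626551
6.4917 [4.16715629e-04 1.86236394e-05 5.36644576e-04] [-0.64002949  0.02350742 -0.42324305] [ 0.35838656  1.127062   -1.07793228  1.13551552  0.48262458  1.6040441
  0.4919346 ]
```

View pics/in.png

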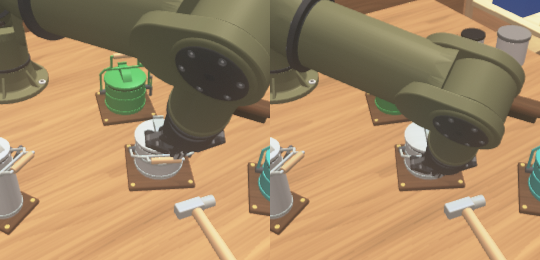

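Contact is zero, and the fingers are in behind the grip (right half of the picture, about (425,160)). Now I'll push along the arc, watching the force.

Run:
```python
from h import *
for th in np.r_[np.linspace(-1.05,.1,9),.2]:
    k=max(0,min(1,-th/1.05)); p,q=pose(th,np.radians(5+25*k),.018,over=.014)
    ctrl.movel(p,q,max_speed=.08)
    s=get_state(); f=s["contact_force"]; print(round(th,2),round(s["time"],2),np.round(f,1),np.round(np.linalg.norm(s["tcp_pos"]-p),4))
    if np.linalg.norm(f)>25: print("stop"); break
im,_=vision.grab_frame("scene"); im2,_=vision.grab_frame("top"); cv2.imwrite("pics/mid.png",np.hstack([im[80:340,150:420],im2[100:360,150:420]]))
```

```text
-1.05 6.8 [-0.1  0.5 -0.8] 0.0007
-0.91 7.13 [ 1.5 -1.3 -0.6] 0.0008
-0.76 7.47 [ 3.7 -0.   0. ] 0.0004
-0.62 7.8 [ 3.5  0.4 -0.1] 0.0003
-0.48 8.13 [ 3.2  0.5 -0.7] 0.0002
-0.33 8.47 [ 3.1 -0.   0.5] 0.0002
-0.19 8.8 [ 1.3 -0.1 -0. ] 0.0001
-0.04 9.12 [ 0.3 -0.6 -0.3] 0.0003
0.1 9.46 [ 0.4 -0.2 -0.3] 0.0006
0.2 9.74 [ 0.8 -0.5 -0.1] 0.0001
```

View pics/mid.png

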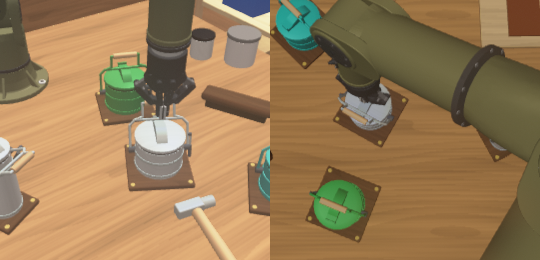

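The bail appears to be past the top: in the top view, right half, the grip is at (355,117) on the -x side. I'll retreat and measure its angle.

Run:
```python
from h import *
p=np.array(get_state()["tcp_pos"])
ctrl.movel(p+Z.apply([.03,0,.02]),max_speed=.15)
ctrl.movel(np.array(get_state()["tcp_pos"])+[0,0,.13],max_speed=.2)
ctrl.movep([.45,-.2,.42],get_state()["eef_rot"]) if ctrl.ik([.45,-.2,.42],get_state()["eef_rot"]) is not None else print("no ik")
ctrl.pause(.3)
out=[]
for n in("scene","top"):
    im,d,W=cloud(n); out.append(im)
    L=Z.inv().apply((W-C).reshape(-1,3)).reshape(W.shape)
    for t in("wide_grip","tall_bail"):
        for r in models.masks_of(n,t):
            m=r["mask"]; l=L[m&(W[...,2]>.1)]
            print(n,t,round(r["p"],2),np.round(r["point"]),"local",np.round(np.nanmedian(l,0),3),"world",np.round(np.nanmedian(W[m],0),3))
cv2.imwrite("pics/end.png",np.hstack([out[0][80:380,100:480],out[1][80:380,140:440]]))
s=get_state(); print(s["time"],s["contact_force"],s["tcp_pos"])
```

```text
scene wide_grip 0.66 [304. 197.] local [-0.04  -0.003  0.136] world [0.512 0.181 0.124]
scene wide_grip 0.62 [453. 228.] local [0.104 0.264 0.146] world [0.775 0.333 0.135]
scene wide_grip 0.59 [276. 144.] local [-0.242 -0.067  0.149] world [0.306 0.218 0.137]
scene tall_bail 0.95 [165. 246.] local [ 0.153 -0.287  0.169] world [ 0.536 -0.167  0.168]
scene tall_bail 0.21 [312. 234.] local [ 0.003 -0.004  0.107] world [0.576 0.134 0.07 ]
top wide_grip 0.76 [238. 216.] local [-0.044 -0.001  0.153] world [0.513 0.176 0.153]
top wide_grip 0.64 [174. 114.] local [0.096 0.251 0.168] world [0.759 0.323 0.168]
top wide_grip 0.58 [215. 304.] local [-0.245 -0.064  0.169] world [0.308 0.222 0.168]
top tall_bail 0.58 [380. 196.] local [ 0.148 -0.274  0.181] world [ 0.542 -0.154  0.181]
13.0583 [ 0.82028655 -0.35701336 -0.55149128] [ 0.44999384 -0.19996387  0.4199901 ]
```

View pics/end.png

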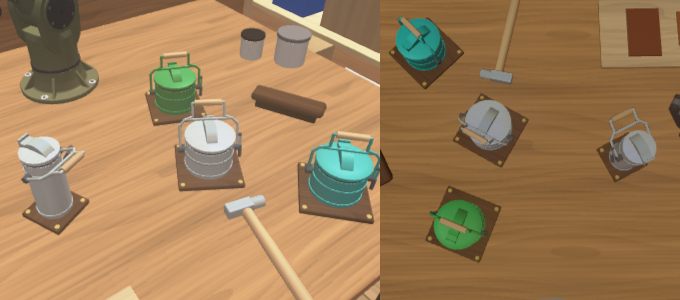

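Run:
```python
from h import *
im,d,W=cloud("top"); L=Z.inv().apply((W-C).reshape(-1,3)).reshape(W.shape)
m=(np.hypot(L[...,0],L[...,1])<.09)&(L[...,2]>.14)
l=L[m]; x=np.median(l[:,0]); print(m.sum(),np.median(l,0),l.max(0)[2])
if x<-.04: ticket.close_job(); print("closed",get_state()["time"])
```

```text
187 [-0.05019099 -0.00112653  0.15678641] 0.16202276116342007
the job is handed in; nothing more can be done
the job is handed in; nothing more can be done
```

The wide aluminium canister's bail is now over the lid and down at its stop, clamping it, and I've handed the job in. I pushed it from behind with closed, tilted fingers along the grip's arc; it snapped over by itself past upright. The arm then backed off well clear.

- **Wide bail:** in the last check the grip stood at x = -50 mm, with its top at about 157–162 mm, in the canister's frame. The stop at +0.5 rad should put it at -50 mm, with its centre at 152 mm and its top about 7 mm higher, so the two agree.
- **Force and time:** the push needed only about 4 N at the wrist. The clock read about 13 s at the last reading before hand-in, against the 38 s limit.
- **Tall bail:** its scene-camera position, (0.536, -0.167, 0.168), is unchanged from the start. The top-camera reading shifted by about 15 mm, with a lower confidence, but the picture shows it still thrown back.
- **Look-alikes:** the green and turquoise canisters look undisturbed.
- **Failed step:** my first approach pose, tilted 35°, was out of reach, and nothing moved toward it. I used 30° instead.

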